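# Pair an electronic label holder and hold it pressed behind the catch bin's lip

## Robot

A 7-joint arm with a two-finger parallel gripper is mounted at the origin on the work surface. World frame = base frame: x ahead of the robot, y to its left, z up, the work surface at z = 0. Lengths are in mm, angles in rad, forces in N, time in s.
With the tool pointing down it reaches from about 400 to 900 mm from the base axis. Payload 5.6 kg.
Tool frame: the origin (TCP) lies midway between the tips of the shut fingers; the grasp point (between the pads) lies 19 mm behind it; x points along the fingers, y is the direction in which the jaws open and shut, and the axes are right-handed (so a half turn about x gives the same grasp; the last joint's range is limited). The gripper opens to 92 mm and grips with 3 to 60 N. Pads are 20 mm wide; open, the fingers measure 128 mm over their backs; the gripper's body (75 mm by 189 mm) begins 69 mm behind the grasp point.
Start: joints at [-1.303, 0.468, -0.012, 1.603, 0.006, 1.071, -0.056], TCP at [198.826, 618.853, 182.892] pointing down, gripper open.
Joint ranges: [-2.53, 2.53], [-0.31, 2.02], [-1.57, 1.55], [0.28, 2.44], [-1.29, 4.43], [0.15, 1.84], [-2.92, 2.92]. Speed limits (rad/s): [2.57, 2.57, 3.14, 3.14, 3.14, 3.14, 3.14].

## Interface

Orientations are given as a rotation vector (axis times angle).
In Python, from cell import robot, grip, kin, viewer gives the robot as it stands. Calls block until the motion is done:
- robot.movep(position, orientation): joint-space move of the TCP to a pose.
- robot.servo_line(position, feed=150, rotation=None): straight line of the TCP; rotation=None keeps the orientation; feed is the mean speed in mm/s.
- robot.goto_joints(angles): joint-space move.
- grip(opening, newtons=None): opening from 0.0 (shut) to 1.0 (fully open); newtons is the grip in N (None keeps the last); returns when the fingers have stopped.
- robot.hold(seconds).
- kin.ik(position, orientation): joint angles nearest the present ones, or None.
- robot.observe(): the state.
- viewer.read_camera(name): name is "side" or "top" or "wrist"; returns the picture (420x560x3 uint8, red, green, blue); there is no depth.
- viewer.camera_info(name): a dict with "camera_matrix" (3x3 intrinsics, pixels), "R" (3x3) and "t" (3): a world point X has camera coordinates R X + t. Camera axes: x right, y down, z forward; pixel columns grow to the right and rows downward; lengths in mm; the calibration is good to about 2 mm. A picture is of the moment at which its call begins: read the wrist's pose just before it. camera_info takes no time and is no camera call; for the wrist camera it gives the pose at the moment of the call.
A pose or a line that the arm cannot do raises robot.IKError and nothing moves.
- robot.job_done(): hands the job in, once; it reports no verdict.
Trained networks look in the newest picture that a camera, given by its name, has taken for a name from the list of things; names that differ only in an ending like _2 or _b are one class to them, and where a whole thing is asked for, a point or a joint stands for the part that bears it (a point fixed in the world has none). Each returns a list of dicts, best first, with "confidence" (0 to 1); they miss things now and then, are a little off and sometimes report something else, mostly with a low value. They report only what shows in the picture. A call takes as long as a camera call. They do not tell look-alikes from the thing itself.
- viewer.silhouettes(name, camera): "mask" (420x560 bool, what is visible of it).
- viewer.pinpoint(name, camera): "at" ([x, y, z] in mm, in the coordinates of the camera as it stood for that picture, good to about 4 mm: a listed point, or the origin of a listed thing).
The state is a dict: "t": time; "joints": joint angles; "joint_velocities": joint speeds; "joint_torque": joint torques, N m; "tcp_pos": TCP position; "tcp_rot": TCP orientation; "contact_force": force on the tool from outside, world axes, zero at the start; "wrist_torque": the same for the moment, N m; "grip_width": opening from 0.0 (shut) to 1.0 (fully open).
Only numpy, scipy, OpenCV 4.12 (cv2) and the standard library are available. Lean on these libraries where they do the work, as an engineer would, in place of code of your own. Each camera call takes 0.05 s, during which the arm holds its last target. There are 200 camera calls.

## Task

Take the electronic label holder out of its walnut stand and hold its bottom edge steady and upright a few centimetres straight above the middle of the reader's round eye for two seconds, without touching the reader. Then slide its blade down behind the steel lip on the side of the catch bin, paper card facing away from the bin, and push it fully home against the spring until its flange sits down on the rail; finish while the gripper is still holding it pressed home, since the spring lifts it when let go. Do not disturb the two balls resting on their chrome sleeves.

Things in the scene. Friction and masses are not known exactly. Their poses are not given: they have to be found in the camera images.
- holder: Loose label holder, 92 mm tall, about 0.12 kg, upright in the stand. Origin: middle of its bottom edge; z up, y along its width, +x the paper card side. Going up: steel blade 5 mm thick (x), 60 wide, 45 tall, edges rounded; flange 20 thick, 88 wide, 45 to 50 mm up; grey label plate 12 thick, 70 wide, 50 to 92 mm up: pinch this plate across its thickness, from above.
- holder_foot (a point): The optical port of the label holder: middle of the blade's bottom edge, the same point as the holder's origin. Fully home in the bin's slot it is 30 mm above the bench.
- card (a point): Middle of the paper card on the holder's +x face, 6 mm in x and 71.5 mm above the holder's origin.
- stand: Fixed walnut block 60 x 110 x 55 mm tall (x, y, z), origin at the middle of its underside. A slot 8 (x) by 66 (y) mm, 47 deep, in its top takes the blade; the holder's flange rests on the top, so its blade bottom starts 10 mm above the bench. Holder and stand start with the same yaw.
- reader_eye (a point): Middle of the round black eye (38 mm across, steel rim 48 mm) on top of the fixed white reader, a low box 90 x 90 x 20 mm; this point is 21 mm above the bench.
- catch_bin: Fixed galvanized bin with chute and hopper. Origin: at bench height under the middle of the label slot; z up, y along the slot, +x away from the bin, which lies on the -x side (200 x 220 mm, walls 60 mm high, slot-side wall 75). The chute enters over the bin's -y end, 70 mm clear of the slot, and rises towards -y to a hopper 360 mm high, 420 mm from the slot.
- slot_mouth (a point): Middle of the slot's top, 75 mm above the bench. Slot: 9 mm wide (x), 72 long (y), between the 6 mm thick bin wall (-x side) and a 3 mm steel lip (+x side) whose top edge, 72 mm high, flares out 6 mm as a lead-in; end cheeks 75 high, 10 long. Fully home, the holder's flange sits on wall and cheeks at 75 mm.
- spring_foot (a joint): Travel of the sprung foot inside the slot, m: 0 = up (its top 33 mm below the slot mouth), grows as the blade pushes it down; 0.012 when the holder is fully home (its own stop, at 0.016, is not reached). It pushes back with 4 N at 0, 10 N at 0.012, so it lifts the holder when let go.
- sodium_sleeve: Bystander: chrome sleeve standing on end, 40 mm outside diameter, 25 mm tall, origin at the middle of its underside; the smaller ball sits on it.
- sodium_ball_center (a point): Centre of the smaller wooden ball, 44 mm across, resting on its sleeve; top about 64 mm above the bench.
- chlorine_sleeve: Bystander: the same kind of chrome sleeve; the larger ball sits on it.
- chlorine_ball_center (a point): Centre of the larger enamelled ball, 50 mm across, resting on its sleeve; top about 71 mm above the bench.
- reader: The fixed white reader box, 90 x 90 x 20 mm, origin at the middle of its underside.
Things that resemble listed ones, but are neither listed nor needed, are in the scene too. Leave any green look-alike of the holder alone. Leave any blue look-alike of the reader alone.

How it is judged (in metres and radians):
On the way:
1. the gripped holder's bottom edge is held 1.5 s above the reader's eye: within 15 mm sideways, 10 to 90 mm up, tilt under 0.2 rad, under 0.04 m/s (horizontal distance between holder_foot and reader_eye below 0.015 m and z of holder_foot in the frame of reader_eye between 0.01 and 0.09 m and angle between holder's own z axis and vertical below 0.2 rad and linear speed of holder below 0.04 m/s and contact force between the fingers and holder above 1 N), for 1.5 s.
At the end, for the whole second after the job is handed in: Blade in the slot behind the lip (5 mm across, 9 mm along), within 2 mm of fully home, spring foot down 10 mm or more, tilt under 0.1 rad, card facing away from the bin, at rest, pressing on rail and spring with over 4 N, fingers still holding it with over 2 N (value of joint spring_foot above 0.01 m and z of holder_foot in the frame of catch_bin between 0.027 and 0.032 m and x of holder_foot in the frame of catch_bin between -0.005 and 0.005 m and y of holder_foot in the frame of catch_bin between -0.009 and 0.009 m and x of card in the frame of slot_mouth above 0.001 m and angle between holder's own z axis and vertical below 0.1 rad and linear speed of holder below 0.02 m/s and contact force between the fingers and holder above 2 N and contact force between holder and catch_bin above 4 N); the arm keeps its last pose, push and grip.
It fails at once if a ball or its sleeve is moved by more than 15 mm (distance of any of sodium_sleeve, sodium_ball_center, chlorine_sleeve, chlorine_ball_center from where it was at the start of the episode above 0.015 m).
It fails at once if the holder touches the reader (contact force between holder and reader above 0.3 N).
It also fails if it takes over 51 s, if anything falls off the work surface, if the arm or the gripper's body presses on something with over 40 N, if the wrist force passes 120 N, or if a joint passes its speed limit or range.

## Working session

There is one attempt and no reset: what is moved stays moved. The work goes in short steps, each a Python script; the robot and the scene stay as the last script left them, time stands still between calls to the robot, and variables do not carry over. Pictures are saved under pics/ and viewed, about 8 in all and at most 12, crops included, and the job is handed in when it is done.

```bash
ls; mkdir -p pics; cat > h.py <<'E'
import numpy as np, cv2
from cell import robot, grip, kin, viewer
def save(n,im): cv2.imwrite(f'pics/{n}.png',im[:,:,::-1])
def world(cam,p):
    i=viewer.camera_info(cam); return np.array(i['R']).T@(np.array(p)-np.array(i['t']))
def pix(cam,X):
    i=viewer.camera_info(cam); p=np.array(i['camera_matrix'])@(np.array(i['R'])@np.array(X,float)+np.array(i['t'])); return p[:2]/p[2]
def onplane(cam,uv,z):
    i=viewer.camera_info(cam); R=np.array(i['R']); c=-R.T@np.array(i['t']); d=R.T@np.linalg.inv(np.array(i['camera_matrix']))@[uv[0],uv[1],1]
    return c+d*(z-c[2])/d[2]
E
python3 - <<'E'
from h import *
s=robot.observe(); print(s['t'],s['tcp_rot'],s['contact_force'])
a=viewer.read_camera('top');b=viewer.read_camera('side')
save('top',a);save('side',b)
for c in('top','side'):
  for n in ['holder','holder_foot','card','stand','reader_eye','reader','catch_bin','slot_mouth','sodium_sleeve','sodium_ball_center','chlorine_ball_center']:
    for r in viewer.pinpoint(n,c):
      w=world(c,r['at']); print(c,n,round(r['confidence'],2),w.round(0),pix(c,w).round(0))
E
```

```text
pics
0.0 [ 0.24258172  1.55713639 -0.24538284] [ 0.59566846  0.01240801 -1.43533618]
top holder 0.81 [536. 333.  11.] [203. 213.]
top holder 0.78 [495. 466.   1.] [153. 227.]
top card 0.82 [486. 471.  70.] [144. 229.]
top card 0.55 [538. 334.  84.] [199. 210.]
top card 0.39 [603.  91.  20.] [296. 189.]
top stand 0.6 [539. 336.   1.] [203. 212.]
top reader_eye 0.82 [782. 102.  24.] [293. 122.]
top reader_eye 0.72 [603.  90.  22.] [296. 189.]
top reader 0.64 [779. 105.   0.] [292. 126.]
top reader 0.6 [604.  91.   2.] [296. 190.]
top catch_bin 0.88 [ 554. -198.    3.] [404. 211.]
top slot_mouth 0.57 [ 553. -198.   76.] [412. 209.]
top sodium_ball_center 0.58 [405.  91.  46.] [295. 266.]
top chlorine_ball_center 0.8 [754. 239.  47.] [241. 129.]
side holder 0.75 [536. 332.  13.] [270. 297.]
side holder 0.6 [493. 474.  -2.] [264. 368.]
side holder_foot 0.66 [489. 474.  -2.] [266. 368.]
side holder_foot 0.23 [604.  88.  19.] [279. 216.]
side card 0.65 [487. 473.  77.] [268. 334.]
side card 0.62 [539. 333.  81.] [268. 269.]
side stand 0.62 [538. 336.   5.] [268. 302.]
side reader_eye 0.96 [783. 107.  21.] [203. 204.]
side reader_eye 0.58 [605.  91.  19.] [279. 217.]
side reader 0.78 [781. 103.   7.] [205. 208.]
side reader 0.61 [605.  93.  -2.] [278. 225.]
side catch_bin 0.97 [ 553. -195.   -1.] [334. 168.]
side slot_mouth 0.91 [ 555. -195.   75.] [335. 142.]
side slot_mouth 0.24 [405.  92.  41.] [369. 228.]
side sodium_sleeve 0.64 [404.  93.  -6.] [367. 246.]
side sodium_sleeve 0.38 [539. 334.  80.] [268. 270.]
side sodium_ball_center 0.71 [402.  91.  41.] [370. 228.]
side chlorine_ball_center 0.89 [760. 238.  44.] [184. 229.]
```

View pics/top.png

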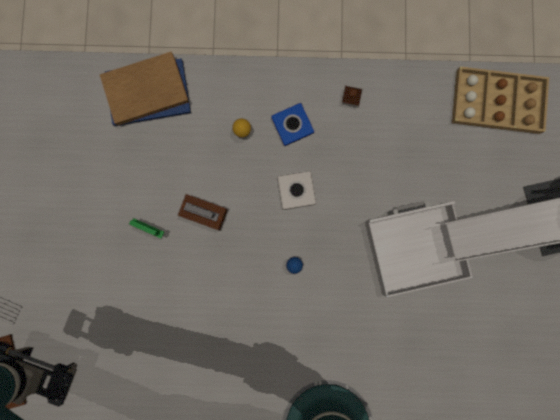

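View pics/side.png

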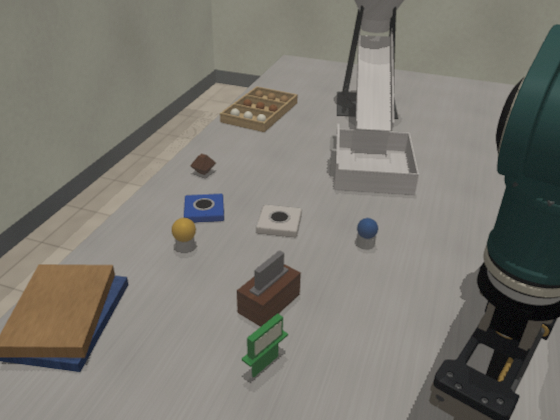

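The top view shows the walnut stand with the grey holder at (203,212). The green look-alike is at (147,228), the white reader at (297,190), the blue one at (293,123). The balls are at (242,128) and (294,265), and the slot is on the bin's upper wall at (408,209). The side view agrees: holder (269,272), green (264,340), white reader (280,217).

Candidates for the holder are grey in walnut (203,212), which I choose, and green (147,228), which I reject. For the reader they are white (297,190), chosen, and blue (293,123), rejected. Next is a close view for the card side.

```bash
cat >> h.py <<'E'
from scipy.spatial.transform import Rotation as Ro
def down(a): # jaw axis y at world angle a, tool down
    c,s=np.cos(a),np.sin(a); return Ro.from_matrix(np.array([[0,c,s],[0,s,-c],[-1,0,0]])).as_rotvec()
E
python3 - <<'E'
from h import *
s=robot.observe(); M=Ro.from_rotvec(s['tcp_rot']).as_matrix(); print(M.round(2), 'jaw ang',np.arctan2(M[1,1],M[0,1]))
W=viewer.camera_info('wrist'); C=-np.array(W['R']).T@W['t']; print('cam in tool',M.T@(C-s['tcp_pos']),'axis in tool',M.T@np.array(W['R'])[2])
for nm,p,a0 in (('h',[538,335,90],-.31),('r',[604,91,130],-.31),('b',[554,-197,105],.19)):
  for k in range(-1,2):
    q=kin.ik(p,down(a0+k*np.pi)); print(nm,k,None if q is None else np.round(q,2))
im=cv2.imread('pics/side.png')[230:330,215:325]; a=cv2.resize(im,None,fx=5,fy=5,interpolation=cv2.INTER_CUBIC)
cv2.imwrite('pics/c.png',a)
E
```

```text
[[ 0.    0.31  0.95]
 [ 0.    0.95 -0.31]
 [-1.    0.    0.  ]] jaw ang 1.2599658414641213
cam in tool [-201.16305111    0.45404455  -83.87386217] axis in tool [0.95638552 0.00141394 0.29210398]
h -1 [-0.46  0.56 -0.21  1.71  0.14  0.89  2.11]
h 0 [-0.9   0.56  0.4   1.74 -0.27  0.89 -0.7 ]
h 1 [-0.46  0.56 -0.21  1.71  0.14  0.89  2.11]
r -1 [-0.2   0.46 -0.01  1.75  0.    0.93  2.62]
r 0 [-0.66  0.51  0.61  1.78 -0.35  0.96 -0.21]
r 1 [-0.2   0.46 -0.01  1.75  0.    0.93  2.62]
b -1 [-0.58  0.89  1.34  1.88 -0.95  1.2  -1.85]
b 0 [-0.39  0.61  0.93  1.87 -0.59  0.97  0.99]
b 1 [-0.58  0.89  1.34  1.88 -0.95  1.2  -1.85]
```

View pics/c.png

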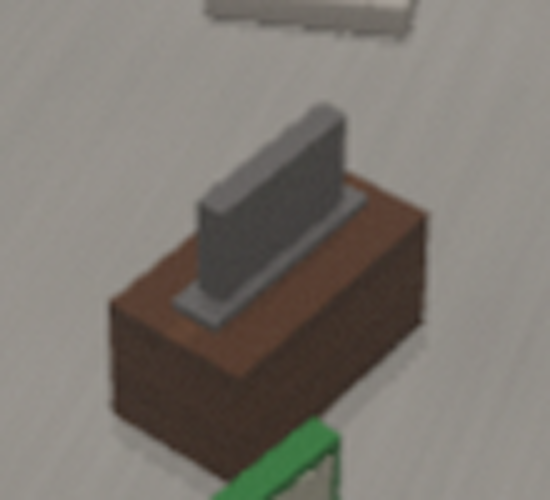

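The visible (−x) grey face has no card, so the card is on the +x side and the holder yaw is about −0.31. I'll verify with the wrist camera from the +x side.

```bash
python3 - <<'E'
from h import *
robot.movep([538+80,335-25,200],down(-.31))
a=viewer.read_camera('wrist'); save('w1',a)
for n in ['holder','card','stand','reader_eye']:
    for r in viewer.pinpoint(n,'wrist'):
      w=world('wrist',r['at']); print(n,round(r['confidence'],2),w.round(1),pix('wrist',w).round(0))
for n in ['stand','holder']:
  for r in viewer.silhouettes(n,'wrist'):
    m=r['mask'].astype(np.uint8); print(n,round(r['confidence'],2),m.sum(),cv2.boundingRect(m))
print(robot.observe()['t'])
E
```

```text
holder 0.93 [494.7 473.7   2. ] [124.  66.]
holder 0.81 [537.3 333.5   6.8] [211. 181.]
card 0.71 [541.6 332.3  77.6] [200. 198.]
card 0.59 [484.6 476.6  72.9] [76. 58.]
stand 0.55 [538.5 334.    2.1] [212. 179.]
reader_eye 0.84 [600.2  94.3  20.9] [324. 348.]
reader_eye 0.67 [780.4 107.8  20.7] [467. 300.]
stand 0.67 5035 (165, 129, 73, 115)
stand 0.36 2579 (178, 146, 34, 95)
holder 0.8 5290 (62, 8, 63, 105)
holder 0.69 2633 (178, 146, 34, 95)
holder 0.16 3559 (279, 299, 93, 57)
3.4333
```

View pics/w1.png

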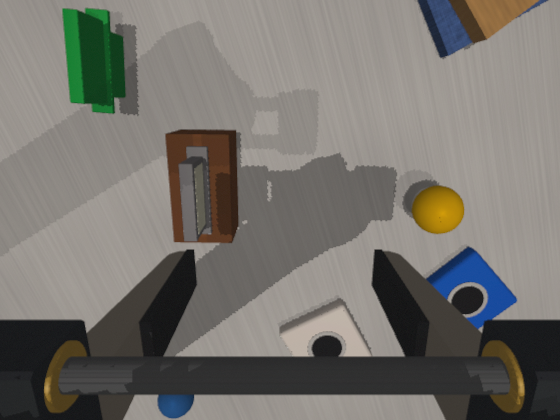

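The card's pale face is visible on the right (+x) of the plate at (200,198), so the card side is confirmed. I'll measure the yaw and centre from the plate's top face in an enlarged crop.

```bash
python3 - <<'E'
import cv2
im=cv2.imread('pics/w1.png')[120:255,155:250]; cv2.imwrite('pics/c2.png',cv2.resize(im,None,fx=4.4,fy=4.4,interpolation=cv2.INTER_CUBIC))
E
```

```text
(no output)
```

View pics/c2.png

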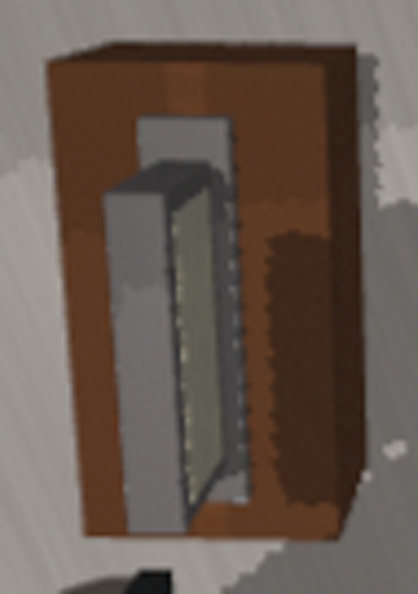

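The crop shows the plate top at crop corners (105,193), (163,192), (188,530), (128,533), and the stand top at (47,62), (323,65), (340,540), (85,535).

```bash
python3 - <<'E'
from h import *
for z,cs in ((102,[(105,193),(163,192),(188,530),(128,533)]),(55,[(47,62),(323,65),(340,540),(85,535)])):
  P=np.array([onplane('wrist',(155+x/4.4,120+y/4.4),z)[:2] for x,y in cs])
  d1=P[0]-P[3];d2=P[1]-P[2]
  print(z,P.mean(0),[np.arctan2(-d[0],d[1]) for d in(d1,d2)],np.linalg.norm(d1),np.linalg.norm(d2),np.linalg.norm(P[0]-P[1]),np.linalg.norm(P[2]-P[3]))
E
```

```text
102 [537.79290097 333.97015971] [np.float64(-0.3269037547169463), np.float64(-0.30996934758054184)] 69.2423904137979 68.76863910650262 11.017433681949296 12.206150905608936
55 [537.64578836 333.73590538] [np.float64(-0.3230024667015415), np.float64(-0.3177249530220677)] 108.86839814373279 109.47314201773628 59.11784768851069 59.696859029062935
```

Both planes agree: centre (537.7, 333.8), yaw −0.318, sizes right. Now the grasp and lift.

```bash
python3 - <<'E'
from h import *
o=down(-.318)
grip(0.5,50)
robot.movep([537.7,333.8,125],o)
robot.servo_line([537.7,333.8,67],feed=80)
print(robot.observe()['contact_force'])
grip(0,50); s=robot.observe(); print('grip',s['grip_width']*92,s['contact_force'],s['tcp_pos'],s['t'])
robot.servo_line([537.7,333.8,140],feed=80)
a=viewer.read_camera('side'); save('s2',a)
s=robot.observe(); print(s['grip_width']*92,s['contact_force'],s['t'])
for n in('holder','holder_foot','card'):
  for r in viewer.pinpoint(n,'side'): print(n,round(r['confidence'],2),world('side',r['at']).round(1))
cv2.imwrite('pics/s2c.png',cv2.resize(a[150:350,190:350,::-1],None,fx=3,fy=3))
E
```

```text
[-0.02702549  0.52248887 -0.08917696]
grip 10.25711318271351 [ 0.27288247 -0.88938829  0.72969435] [537.71467682 333.89753298  67.15752303] 6.2833
10.727267121182868 [ 0.84841968  0.17854343 -0.70826627] 7.4
holder 0.75 [491.9 471.9  -3.6]
holder 0.61 [535.5 331.5  83.8]
holder_foot 0.89 [535.8 332.4  79.2]
holder_foot 0.62 [488.  476.1  -3.3]
holder_foot 0.53 [ 552.5 -192.    -0.6]
card 0.65 [541.2 330.4 155.1]
card 0.61 [487.9 472.9  74.4]
```

View pics/s2c.png

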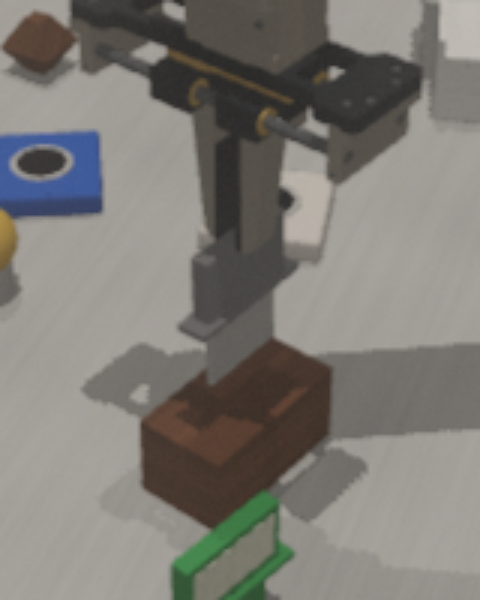

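The crop shows the holder gripped upright and clear of the stand. Next is the reader hold, then a look at the slot from above.

```bash
python3 - <<'E'
from h import *
o=down(-.318)
robot.movep([603.5,91.8,145],o)
robot.servo_line([603.5,91.8,122],feed=60)
robot.hold(0.3)
viewer.read_camera('side')
for n in('holder_foot','reader_eye'):
  for r in viewer.pinpoint(n,'side'): print(n,round(r['confidence'],2),world('side',r['at']).round(1))
robot.hold(2.0)
s=robot.observe(); print(s['tcp_pos'],s['grip_width']*92,s['contact_force'],s['t'])
robot.servo_line([603.5,91.8,200],feed=120)
robot.movep([590,-150,200],down(.19))
a=viewer.read_camera('wrist'); save('w3',a)
for n in('slot_mouth','catch_bin','holder_foot'):
  for r in viewer.pinpoint(n,'wrist'): w=world('wrist',r['at']);print(n,round(r['confidence'],2),w.round(1),pix('wrist',w))
print(robot.observe()['t'])
E
```

```text
holder_foot 0.77 [601.5  90.7  63.2]
holder_foot 0.68 [4.884e+02 4.753e+02 4.000e-01]
reader_eye 0.74 [781.9 110.8  23.8]
reader_eye 0.68 [604.8  88.8  21.2]
[603.48468843  91.82158385 122.0056219 ] 10.685819860182413 [-0.56664192 -0.52586416 -0.83569583] 11.5167
slot_mouth 0.86 [ 557.7 -193.2   79.2] [241.31650462 234.52577874]
slot_mouth 0.32 [ 593.  -142.4  212.3] [290.90046823 246.91556267]
catch_bin 0.64 [ 5.520e+02 -1.932e+02 -4.000e-01] [244.18801986 209.12512332]
13.475
```

View pics/w3.png

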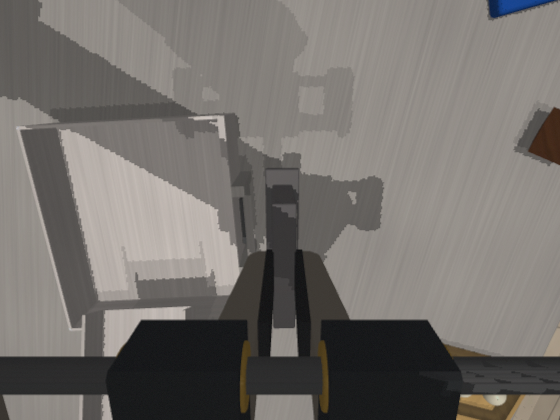

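The picture shows the slot at (240,225), partly covered by the fingers. I'll take one clearer view from further +x.

```bash
python3 - <<'E'
from h import *
robot.movep([635,-190,190],down(.19))
a=viewer.read_camera('wrist'); save('w4',a)
for n in('slot_mouth','catch_bin','holder_foot'):
  for r in viewer.pinpoint(n,'wrist'): w=world('wrist',r['at']);print(n,round(r['confidence'],2),w.round(1),pix('wrist',w))
print(robot.observe()['t'])
u,v=pix('wrist',[556,-195,75]).astype(int); u0,v0=max(u-70,0),max(v-75,0); print(u0,v0)
np.save('off.npy',[u0,v0])
cv2.imwrite('pics/w4c.png',cv2.resize(a[v0:v0+130,u0:u0+130,::-1],None,fx=4.5,fy=4.5,interpolation=cv2.INTER_CUBIC))
E
```

```text
slot_mouth 0.63 [ 554.  -190.8   -2.5] [211.89305198 167.27001584]
slot_mouth 0.56 [ 555.1 -191.3   78.5] [195.52277868 184.30176746]
catch_bin 0.67 [ 554.3 -192.6    1.3] [211.19919617 169.53127366]
14.025
126 112
```

View pics/w4c.png

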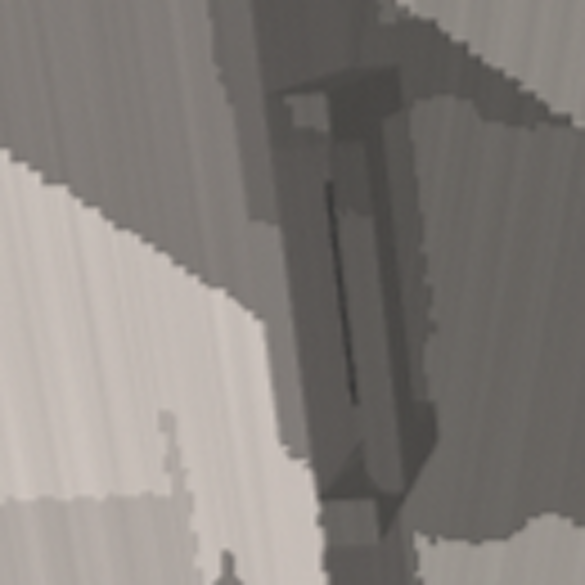

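The crop shows cheek tops at crop (285–330, 95–135) and (322–380, 497–545), with the slot's dark gap between them. I'll compute positions and overlay the model.

```bash
python3 - <<'E'
from h import *
u0,v0=np.load('off.npy')
for n,cs in {'up':[(285,136),(330,133)],'lo':[(322,498),(380,498)],'upouter':[(282,97),(326,93)]}.items():
  for c in cs: print(n,c,onplane('wrist',(u0+c[0]/4.5,v0+c[1]/4.5),75).round(1))
# overlay
im=cv2.imread('pics/w4c.png')
def draw(cx,cy,yaw,col):
  ex=np.array([np.cos(yaw),np.sin(yaw),0]);ey=np.array([-ex[1],ex[0],0])
  def rect(x0,x1,y0,y1,z):
    P=[np.array([cx,cy,z])+ex*x+ey*y for x,y in((x0,y0),(x1,y0),(x1,y1),(x0,y1))]
    P=np.array([(pix('wrist',p)-[u0,v0]+.5)*4.5 for p in P]).round().astype(np.int32)
    cv2.polylines(im,[P],True,col,1)
  rect(-10.5,-4.5,-110,110,75);rect(-4.5,4.5,36,46,75);rect(-4.5,4.5,-46,-36,75);rect(4.5,7.5,-36,36,66)
draw(555.5,-194.5,.19,(0,255,0))
cv2.imwrite('pics/ov.png',im)
E
```

```text
up (285, 136) [ 544.7 -156.2   75. ]
up (330, 133) [ 553.1 -154.    75. ]
lo (322, 498) [ 560.7 -228.2   75. ]
lo (380, 498) [ 572.4 -225.9   75. ]
upouter (282, 97) [ 543.3 -149.    75. ]
upouter (326, 93) [ 551.4 -146.6   75. ]
```

View pics/ov.png

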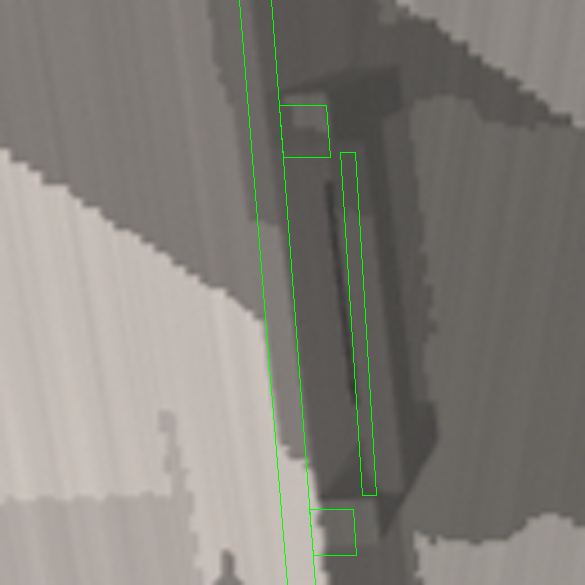

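```bash
python3 - <<'E'
from h import *
u0,v0=np.load('off.npy'); k=6
raw=cv2.imread('pics/w4.png')[v0:v0+125,u0+35:u0+101]
g=cv2.createCLAHE(3,(2,2)).apply(cv2.cvtColor(raw,cv2.COLOR_BGR2GRAY))
im=cv2.cvtColor(cv2.resize(g,None,fx=k,fy=k*.79,interpolation=cv2.INTER_CUBIC),cv2.COLOR_GRAY2BGR); im0=im.copy()
def draw(cx,cy,yaw,col):
  ex=np.array([np.cos(yaw),np.sin(yaw),0]);ey=np.array([-ex[1],ex[0],0])
  def rect(x0,x1,y0,y1,z):
    P=[np.array([cx,cy,z])+ex*x+ey*y for x,y in((x0,y0),(x1,y0),(x1,y1),(x0,y1))]
    P=np.array([(pix('wrist',p)-[u0+35,v0]+.5)*[k,k*.79] for p in P]).round().astype(np.int32)
    cv2.polylines(im,[P],True,col,1)
  rect(-10.5,-4.5,-110,110,75);rect(-4.5,4.5,36,46,75);rect(-4.5,4.5,-46,-36,75);rect(4.5,7.5,-36,36,66);rect(10.5,13.5,-36,36,72)
draw(556.8,-191.3,.212,(0,255,0))
cv2.imwrite('pics/ov2.png',np.hstack([im0,im]));print(im.shape)
E
```

```text
(592, 396, 3)
```

View pics/ov2.png

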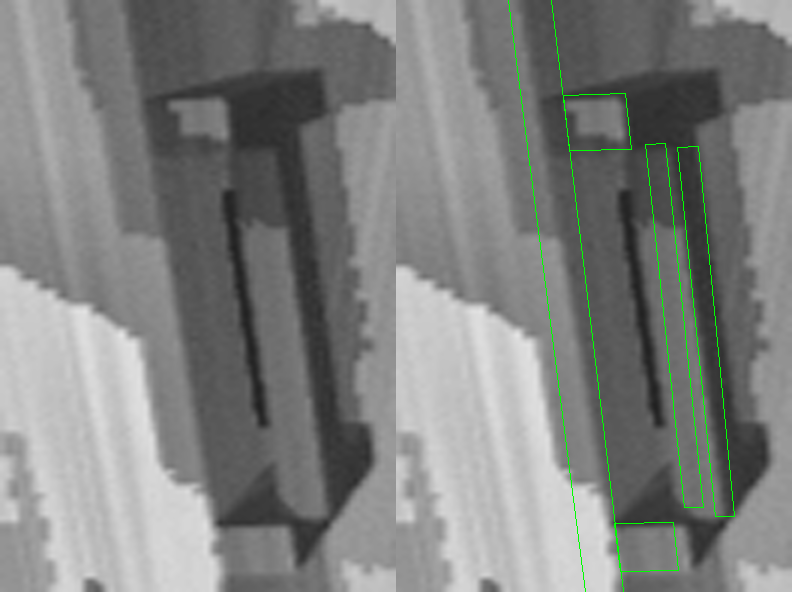

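Cheeks fit well along y. Their seen width (~12 mm) equals slot plus lip, and the yaw looks nearer 0.24. I'll check yaw with line segments in the top and wrist pictures.

```bash
python3 - <<'E'
from h import *
u0,v0=np.load('off.npy')
lsd=cv2.createLineSegmentDetector()
for cam,f,L in(('top','top',18),('wrist','w4',22),('side','side',18)):
  g=cv2.imread(f'pics/{f}.png',0)
  for x1,y1,x2,y2 in lsd.detect(g)[0][:,0]:
    if np.hypot(x1-x2,y1-y2)<L: continue
    A,B=onplane(cam,(x1,y1),75),onplane(cam,(x2,y2),75)
    m=(A+B)/2
    if abs(m[0]-500)>170 or abs(m[1]+195)>150: continue
    d=A-B; yaw=np.arctan2(-d[0],d[1]); yaw=(yaw+np.pi/2)%np.pi-np.pi/2
    if .1<yaw<.35:
      n=np.array([np.cos(.235),np.sin(.235)])
      print(cam,np.round([x1,y1,x2,y2],1),'yaw',yaw.round(3),'len',np.linalg.norm(d).round(),'x off',((m[:2]-[556.8,-191.3])@n).round(1))
P=lambda x,y:onplane('wrist',(u0+35+x/6,v0+y/4.74),75)[:2]
L=np.array([P(*p) for p in((150,105),(165,262),(210,490),(220,545))]);print(L.round(1))
R=np.array([P(*p) for p in((230,100),(230,145),(297,525),(298,560))]);print(R.round(1))
for Q in(L,R):
  c=np.polyfit(Q[:,1],Q[:,0],1);print('yaw',-np.arctan(-c[0])*-1, 'x at y=-191.3',np.polyval(c,-191.3))
E
```

```text
top [395.7 213.3 371.8 219. ] yaw 0.258 len 62.0 x off -7.3
top [424.4 207.  399.2 212.5] yaw 0.242 len 65.0 x off -6.2
top [387.  291.1 460.7 274.5] yaw 0.243 len 188.0 x off -188.4
top [468.3 276.2 387.  294.8] yaw 0.246 len 207.0 x off -196.8
top [394.5 207.8 422.3 202.8] yaw 0.204 len 71.0 x off 6.4
top [451.9 200.6 428.  206.3] yaw 0.258 len 62.0 x off -5.5
top [438.2 208.6 371.9 223.4] yaw 0.244 len 171.0 x off -18.0
wrist [274.2 251.9 269.9 355.7] yaw 0.146 len 118.0 x off 59.4
wrist [297.5 355.7 293.1 253.1] yaw 0.239 len 116.0 x off 82.7
wrist [196.3 224.6 187.8 163. ] yaw 0.251 len 58.0 x off -6.7
wrist [205.2 293.2 196.1 225.4] yaw 0.248 len 71.0 x off -6.1
wrist [193.3 252.  197.8 283.4] yaw 0.25 len 33.0 x off -11.9
wrist [265.8 246.9 265.  189.4] yaw 0.19 len 56.0 x off 58.2
wrist [ 21.9 290.3  -0.4 214.7] yaw 0.243 len 78.0 x off -185.5
wrist [  5.7  75.3  56.5 266.6] yaw 0.251 len 173.0 x off -146.8
wrist [187.3 208.2 184.1 184.2] yaw 0.244 len 22.0 x off -12.7
wrist [ 98.8 264.2  93.4 238.1] yaw 0.231 len 27.0 x off -104.2
wrist [215.8 225.4 221.9 265.8] yaw 0.28 len
[... 454 characters left out ...]
n 43.0 x off 2.3
wrist [172.8 124.4 170.1  95.6] yaw 0.2 len 24.0 x off -15.5
wrist [215.1 218.  208.3 160.6] yaw 0.248 len 53.0 x off 11.5
wrist [180.9 159.3 175.2 129. ] yaw 0.296 len 26.0 x off -13.6
wrist [217.1 140.6 220.  166.8] yaw 0.253 len 23.0 x off 20.7
side [408.  134.4 416.4 173.2] yaw 0.243 len 201.0 x off -192.0
side [408.3 171.8 404.3 148.1] yaw 0.23 len 118.0 x off -174.9
side [326.3 171.  332.5 136.8] yaw 0.18 len 178.0 x off 10.0
[[ 541.1 -149.9]
 [ 546.5 -178.2]
 [ 558.4 -221.4]
 [ 561.3 -232.4]]
[[ 552.2 -146.9]
 [ 553.2 -154.9]
 [ 572.5 -226. ]
 [ 573.6 -233.2]]
yaw 0.24505351522752397 x at y=-191.3 550.767241723509
yaw 0.2511462854254303 x at y=-191.3 563.1469709384901
```

The yaw is 0.246 from many segments. The wall edge puts the slot centre at (554.8, −191.8), consistent with the cheeks and networks. I'll descend there with a +0.8 mm bias towards the flared lip and watch the force.

```bash
python3 - <<'E'
from h import *
n=np.array([np.cos(.246),np.sin(.246)]); xy=np.array([554.8,-191.8])+.8*n
o=down(.246)
robot.movep([*xy,165],o)
for z in (138,131,126,120,114,108,103):
  robot.servo_line([*xy,z],feed=40,rotation=o)
  s=robot.observe(); f=s['contact_force']; print(z,s['tcp_pos'].round(1) if hasattr(s['tcp_pos'],'round') else s['tcp_pos'],np.round(f,1),np.round(s['wrist_torque'],2),round(s['t'],1))
  if f[2]>6 or np.hypot(f[0],f[1])>12: print('STOP');break
save('s5',viewer.read_camera('side')); save('w5',viewer.read_camera('wrist'))
E
```

```text
138 [ 555.7 -191.7  138.1] [-0.5  0.3 -0.4] [-0.05  0.08  0.04] 15.3
131 [ 555.4 -191.5  130.7] [-0.3 -0.6 -0.8] [-0.02  0.05 -0.  ] 15.6
126 [ 555.4 -191.5  125.7] [ 0.5  0.2 -0.3] [-0.1   0.03  0.01] 15.9
120 [ 555.3 -191.5  119.6] [ 0.3 -0.2 -0.3] [-0.07 -0.03 -0.01] 16.2
114 [ 555.4 -191.5  113.6] [-0.3 -0.3 -1.2] [-0.06  0.01 -0.06] 16.5
108 [ 555.4 -191.5  107.6] [ 0.  -0.2 -1.2] [-0.12  0.04  0.02] 16.8
103 [ 555.4 -191.5  102.7] [ 0.2 -0.2 -0.5] [-0.09  0.01  0.02] 17.1
```

Free descent to foot z≈46. The spring should start at TCP z≈99.

```bash
python3 - <<'E'
from h import *
n=np.array([np.cos(.246),np.sin(.246)]); xy=np.array([554.8,-191.8])+.8*n
o=down(.246)
for z in (100,98,96,93,90,88,87,86,85,84,83,82):
  robot.servo_line([*xy,z],feed=25,rotation=o); robot.hold(.1)
  s=robot.observe(); f=s['contact_force']; print(z,np.round(s['tcp_pos'],1),np.round(f,1),np.round(s['wrist_torque'],2),round(s['grip_width']*92,1),round(s['t'],1))
  if f[2]>24 or np.hypot(f[0],f[1])>15: print('STOP');break
a=viewer.read_camera('side')
for nm in('holder_foot','card','slot_mouth'):
  for r in viewer.pinpoint(nm,'side'): print(nm,round(r['confidence'],2),world('side',r['at']).round(1))
w=viewer.read_camera('wrist')
cv2.imwrite('pics/fin.png',np.hstack([cv2.resize(a[90:200,290:420,::-1],(460,390),interpolation=cv2.INTER_CUBIC),cv2.resize(w[60:330,160:395,::-1],(339,390))]))
E
```

```text
100 [ 555.6 -191.6  100. ] [ 0.2 -1.2 -2.1] [-0.05  0.01  0.01] 10.5 17.5
98 [ 556.  -191.8   98.5] [-0.   0.5  3.4] [-0.04  0.03  0.06] 10.5 17.9
96 [ 555.8 -191.7   96.2] [0.7 1.5 3.8] [-0.09  0.01  0.01] 10.7 18.2
93 [ 555.9 -191.7   93.3] [0.2 0.4 6.4] [-0.07  0.01 -0.04] 10.6 18.6
90 [ 556.1 -191.7   90.6] [-0.1  0.2  6.9] [-0.08  0.06  0.01] 10.6 18.9
88 [ 556.3 -191.7   88.7] [ 0.1 -0.2  7.3] [0.02 0.09 0.01] 10.1 19.3
87 [ 556.3 -191.7   87.8] [0.1 0.9 7.9] [ 0.07  0.17 -0.01] 10.5 19.6
86 [ 556.4 -191.8   87. ] [-0.9 -0.   8.5] [0.07 0.14 0.01] 10.5 20.0
85 [ 556.6 -191.8   86.9] [-2.2  1.7 14.7] [ 0.23  0.58 -0.04] 10.6 20.4
84 [ 556.7 -191.8   86.8] [-4.   1.9 21.5] [0.41 1.12 0.  ] 10.6 20.7
83 [ 556.8 -191.8   86.6] [-6.2  3.9 27.6] [0.64 1.61 0.05] 10.9 21.1
STOP
holder_foot 0.91 [490.3 474.1  -2.1]
card 0.59 [ 561.7 -189.4   99.5]
card 0.59 [486.9 472.9  73.5]
slot_mouth 0.86 [ 553.7 -195.5   74.2]
```

View pics/fin.png

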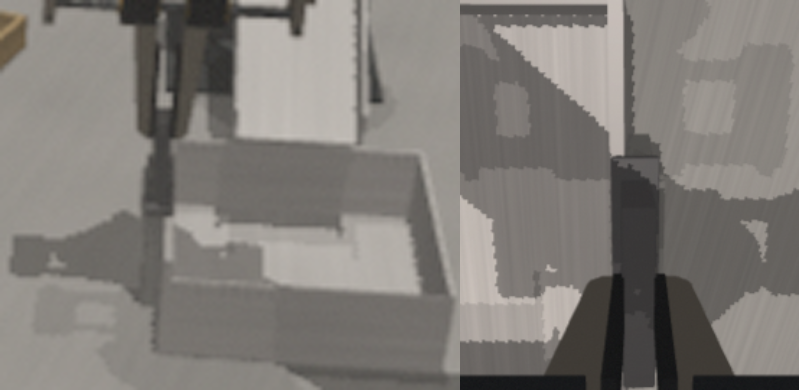

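The picture shows the flange down on the wall top with the plate above it, and the card estimate lies on the far side from the bin. The spring force began at TCP z≈98.5, with a hard stop at ≈87, which is 12 mm of travel. I'll check that it's stable, then hand in.

```bash
python3 - <<'E'
from h import *
for _ in range(2):
  robot.hold(.4); s=robot.observe(); print(np.round(s['tcp_pos'],2),np.round(s['contact_force'],1),round(s['grip_width']*92,1),round(s['t'],1))
robot.job_done()
E
```

```text
[ 556.76 -191.81   86.63] [-6.3  2.  28.1] 10.9 21.7
[ 556.76 -191.81   86.64] [-6.8  2.9 28. ] 10.7 22.1
the job is handed in; nothing more can be done
```

I took the grey holder from the walnut stand and held it above the white reader's eye for over 2 s. Then I pushed it home in the bin's slot and handed the job in at about 22 s, still gripped and pressed. No verdict was reported.

**Reader hold:** the bottom edge was about 44 mm above the eye. The networks put it about 3 to 4 mm off sideways, within the 15 mm limit.

**Slot:**
- **Descent:** the blade went in without contact. Spring force began at TCP z of about 98.5 mm, and there was a hard stop at about 87 mm, matching 12 mm of travel.
- **Final state:** it was steady at 28 N of downward push with the grip unchanged (set to 50 N). The network's card estimate lies on the side away from the bin.

**Disagreements and gaps:**
- **Slot yaw:** my first estimate of 0.19 was wrong. Line fits gave 0.246, which I used.
- **Foot in the slot:** the network could not see it there, so full depth rests on the force and height readings and the last picture.
- **Sideways force:** a force of about 7 N and a roughly 1 mm shift appeared in the final press.
- **Balls:** I did not re-measure them; the arm's path stayed well clear.

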